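Raise the staining hood's sash to its working mark

ROBOT

A 7-joint arm with a two-finger parallel gripper is mounted at the origin on the work surface. World frame = base frame: x ahead of the robot, y to its left, z up, the work surface at z = 0. Lengths are in m, angles in rad, forces in N, time in s.
With the tool pointing down it reaches from about 0.4 to 0.9 m from the base axis. Payload 5.5 kg.
Tool frame: the origin (TCP) lies at the very end of the fingers, on their centre line; the grasp point (between the pads) lies 19 mm behind it (robot.grip_depth is the distance from the TCP to the grasp point, in m); z points along the fingers, y is the line along which they close (so a half turn about z gives the same grasp; the last joint's range is limited). The gripper opens to 85 mm and grips with 20 to 120 N. Pads are 22 mm wide; open, the fingers measure 114 mm over their backs; the gripper's body (76 mm by 85 mm) begins 54 mm behind the grasp point. The pads swing forward as they close: fully open they stand 13 mm farther back than shut.
Start: joints at [-0.871, 0.501, -0.427, 1.55, 0.221, 1.138, -0.21], TCP at [0.275, 0.589, 0.231] pointing down, gripper open.
Joint ranges: [-2.88, 2.88], [-0.31, 2.03], [-1.54, 1.56], [0.2, 2.42], [-1.41, 4.55], [0.19, 2.02], [-2.57, 2.57]. Speed limits (rad/s): [2.57, 2.57, 3.14, 3.14, 3.14, 3.14, 3.14].

INTERFACE

Orientations are given as a unit quaternion [w, x, y, z].
In Python, from cell import robot, viewer, workorder gives the robot as it stands.
- The arm moves only by the tool jog_arm, never from a script. Its argument "rows" is a list of rows, each a list of 7 numbers: the gripper command: -1 is fully open, 1 is shut, values between are in proportion, then the shift along the world's x, y, z in m, then the turn, a rotation vector about the world's x, y, z in degrees. A call has 1 to 20 rows; each row is the pose to reach, as a shift and turn from the pose commanded when the call began; what a row does not reach only later rows make up. A row lasts 1/10 s, in which the tool goes at most 50 mm and 8.59 degrees, less where a joint would pass 70% of its speed; a pose out of reach is approached as far as the arm can. A call with a gripper value outside its range is refused whole. The fingers move at their own pace and stop on an object; "force" is the grip in N (left out, the last holds). Time passes only in rows, so rows that repeat a pose let the fingers close. It gives the time, the measured TCP pose, the force, the opening and the grip force at its end, in the units of the state.
- robot.get_state(): the state, without advancing time (a new reading comes with each control period).
- viewer.capture(name): name is "side" or "top" or "wrist"; returns a dict with "frame" (400x640x3 uint8, red, green, blue), "fx", "fy", "cx", "cy" (pixels), "k1" (the pictures are not rectified: a ray, as slopes to the right and down, at radius r is drawn at 1 + k1 r^2 times it, then the intrinsics apply), "rvec" (rotation vector, rad) and "tvec" (3), from world to camera coordinates, as OpenCV has them. Camera axes: x right, y down, z forward; pixel columns grow to the right and rows downward; lengths in m; the calibration is good to about 2 mm. A picture is of the moment at which its call begins. There is no depth.
- workorder.finish_job(): hands the job in; it is judged then, once.
The state is a dict: "time": time; "joint_positions": joint angles; "joint_velocities": joint speeds; "joint_efforts": joint torques, N m; "ee_pos": TCP position; "tcp_rot": TCP orientation; "ft_force": force on the tool from outside, world axes, zero at the start; "moment": the same for the moment, N m; "finger_gap": opening from 0.0 (shut) to 1.0 (fully open); "gripper_force": force on a finger pad.
Only numpy, scipy, OpenCV 4.12 (cv2) and the standard library are available. Lean on these libraries where they do the work, as an engineer would, in place of code of your own. Each camera call takes 0.05 s, during which the arm holds its last target. There are 200 camera calls.

TASK

Open the staining hood for work: put your fingertips under the lip of its counterweighted sash and push the sash smoothly up until the green stripe along the lip is level with the green bands on the two columns, then let go and leave it standing there. Only push, never pinch the lip, keep off the clear pane, and leave the jars, the bottle and the tube rack where they stand.

Things in the scene. Friction and masses are not known exactly. Their poses are not given: they have to be found in the camera images.
- hood: Fixed staining hood with clear walls, 620 wide, 340 deep, 720 mm high plus a white fan box. Origin on the bench under the middle of the sash plane; x points level into the hood (away from the robot), y along its width, z up. Base 50 mm high, its front with a rounded steel sill reaches x = -36 mm. Two aluminium columns, 60 x 60 mm, at y = +-280 mm hold guides and counterweights.
- sash (a joint): Height of the sliding sash in m: 0 is shut on the sill, grows as it rises straight up, stops at 0.300. It starts ajar. Counterweighted with stiff guides: it stays wherever it is left; raising or lowering it takes about 2 to 7 N.
- pane_foot (a point): Middle of the lower edge of the sash's clear pane (geom sash_c2), which is 6 mm thick, 472 mm wide and 285 mm high and stands upright in the sash plane, above the aluminium bottom rail (45 mm high, 14 mm thick). The pane is not to be touched. This point lies 45 mm above the underside of the sash; hood's axes.
- lip_edge (a point): Lowest point, at mid-width, of the 10 mm round bead along the front edge of the sash's aluminium lip (geoms sash_c3 and c4): 460 mm long along the hood's y, jutting 49 mm towards the robot from the foot of the sash; flat underside 4 mm above this point, open space below. This point is 44 mm in front of the sash plane, level with the sash's underside; the bead's axis is 5 mm above it.
- lip_line (a point): Middle of the top face of the green stripe (geom sash_c5, 43 x 460 mm, 2 mm thick) that covers the top of the lip; 12 mm above lip_edge, 28 mm in front of the sash plane.
- mark: The working-height mark: one green band, 20 mm high, round each of the two columns (66 x 66 mm, at y = +-280 mm). Origin midway between the columns, in the sash plane, at mid-height of the bands; axes as the hood. Fixed; its height differs from day to day.
- jar: Loose open amber glass jar with wooden sticks, 64 mm across, 100 mm high (sticks to 160 mm), on the bench before the hood. Origin at the centre of its underside.
- rack: Loose white tube rack, 62 x 150 mm, tubes to 93 mm high, on the bench before the hood. Origin at the centre of its underside, long side along y.
- stain_jar: Loose square glass staining jar with slides, 50 x 66 mm, 82 mm high, on the hood's floor behind the opening. Origin at the centre of its underside.
- dropper: Loose amber dropper bottle, 38 mm across, 85 mm high, on the hood's floor behind the opening. Origin at the centre of its underside.

How it is judged:
By the outcome, as a careful person would: the job done as asked, in the order asked, and still so for the second after the job is handed in, with the robot touching nothing.
It also fails if it takes over 42 s, if anything falls off the work surface, if the arm or the gripper's body presses on something with over 40 N, if the wrist force passes 120 N, or if a joint passes its speed limit or range.

## Working session

There is one attempt and no reset: what is moved stays moved. The work goes in short steps, Python scripts to look and compute and a tool call to move; the robot and the scene stay as the last step left them, time stands still between calls to the robot, and variables do not carry over. Pictures are saved under pics/ and viewed, at most 10 in all, crops included, and the job is handed in when it is done.

Besides the shell and the picture viewer there is one more tool, called by a JSON object that holds its "api" and its "payload". jog_arm: Moves the arm, as the interface text tells. Its arguments: {"type":"object","properties":{"rows":{"type":"array"},"force":{"type":"number"}},"required":["rows"]}

```bash
mkdir -p pics; cat > h.py <<'E'
import numpy as np, cv2
from cell import robot, viewer, workorder
def cap(n,save=None):
    c=viewer.capture(n)
    if save: cv2.imwrite('pics/'+save,c['frame'][:,:,::-1])
    return c
def ray(c,u,v):
    K=np.array([[c['fx'],0,c['cx']],[0,c['fy'],c['cy']],[0,0,1.]])
    x,y=cv2.undistortPoints(np.array([[[u,v]]],float),K,np.array([c['k1'],0,0,0,0.]))[0,0]
    R=cv2.Rodrigues(np.array(c['rvec'],float))[0]
    d=R.T@np.array([x,y,1]); return -R.T@np.array(c['tvec'],float), d/np.linalg.norm(d)
def tri(a,b):
    (o,d),(p,e)=a,b
    s=np.linalg.lstsq(np.c_[d,-e],p-o,rcond=None)[0]
    A,B=o+d*s[0],p+e*s[1]; return (A+B)/2,np.linalg.norm(A-B)
def plane(r,ax,val): return r[0]+r[1]*(val-r[0][ax])/r[1][ax]
def green(c):
    h=cv2.cvtColor(c['frame'],cv2.COLOR_RGB2HSV)
    m=cv2.inRange(h,(40,80,40),(85,255,255))
    n,l,s,ce=cv2.connectedComponentsWithStats(m); return m,[(i,s[i].tolist(),ce[i].round(1).tolist()) for i in range(1,n) if s[i][4]>25],l
E
python3 - <<'E'
from h import *
for n in('side','top','wrist'):
    c=cap(n,n+'0.png'); print(n,ray(c,320,200),c['fx'],c['k1']); print(green(c)[1])
s=robot.get_state();print(s['time'],s['ee_pos'],s['tcp_rot'],s['ft_force'],s['finger_gap'])
E
```

```text
side (array([ 0.24627886, -0.11584731,  1.19815311]), array([ 0.28758186,  0.12462637, -0.94961305])) 466.5752823495277 -0.13802070321939078
[(1, [176, 147, 32, 16, 144], [192.3, 155.5]), (6, [218, 170, 190, 69, 3480], [313.6, 204.1]), (7, [420, 209, 33, 23, 174], [433.7, 223.3]), (8, [17, 216, 34, 25, 279], [35.2, 227.2])]
top (array([0.36653827, 0.00792285, 1.5007783 ]), array([ 0.1288611 , -0.02034933, -0.99145384])) 520.4921109579461 -0.03436958725252479
[(1, [397, 172, 28, 11, 57], [406.6, 179.4]), (2, [211, 181, 175, 32, 2771], [298.8, 196.6]), (5, [168, 198, 28, 7, 50], [183.9, 202.6]), (6, [49, 315, 14, 6, 48], [55.5, 317.3])]
wrist (array([0.20167224, 0.62263233, 0.37311573]), array([ 0.29716862, -0.14578378, -0.94363017])) 328.65296818211186 -0.05914833639908436
[(1, [298, 0, 242, 104, 6833], [398.1, 45.0])]
0.15 [0.27479776 0.58846171 0.23048978] [-1.98770905e-04  2.16672974e-01  9.76243947e-01 -7.34425132e-04] [ 0.17517077 -1.0923106   0.14879913] 0.9958747181593492
```

View pics/side0.png

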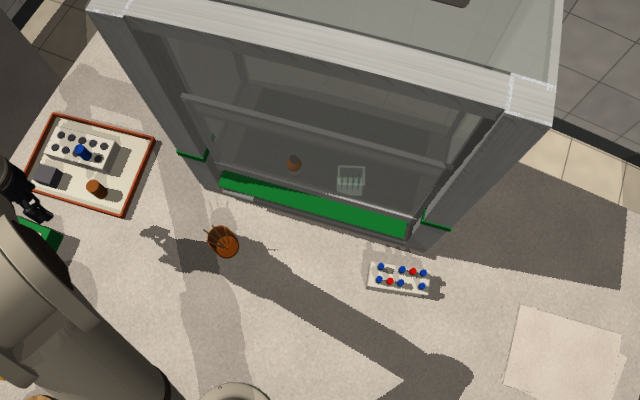

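View pics/top0.png

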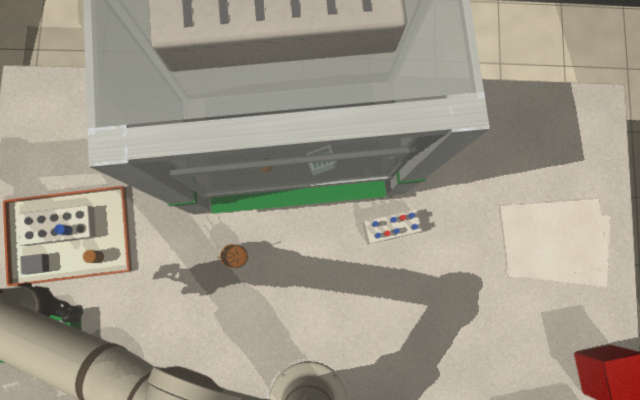

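The side and top views both show the green stripe on the lip (side centroid 314,204; top centroid 299,197) and the two column bands (side 192,155 and 434,223; top 184,203 and 407,179). The jar stands at the left front (side 223,242) and the rack at the right front (side 400,278).

```bash
python3 - <<'E'
from h import *
Q={}
for n in('side','top'):
    c=cap(n); m,b,l=green(c); i=max(b,key=lambda t:t[1][4])[0]
    k=cv2.findContours((l==i).astype('uint8'),0,1)[0][0]
    q=cv2.approxPolyDP(cv2.convexHull(k),5,True)[:,0]; print(n,q.tolist())
    Q[n]=(c,q)
    im=c['frame'][:,:,::-1]
    B=[(150,130,80,50),(400,190,80,50)] if n=='side' else [(150,180,80,50),(370,155,80,50)]
    cr=[cv2.resize(im[y:y+h,x:x+w],None,fx=5,fy=5,interpolation=0) for x,y,w,h in B]
    Q[n+'c']=np.hstack(cr)
cv2.imwrite('pics/bands.png',np.vstack([Q['sidec'],Q['topc']]))
# rectangle lines: rough corners pairing by order (left-front etc.)
def corners(q):
    q=q.astype(float); return q
for a in Q['side'][1]:
    r=[tri(ray(Q['side'][0],*map(float,a)),ray(Q['top'][0],*map(float,t))) for t in Q['top'][1]]
    j=min(range(len(r)),key=lambda i:r[i][1]); print(a,Q['top'][1][j],r[j][0].round(4),r[j][1].round(4))
E
```

```text
side [[218, 182], [225, 170], [406, 221], [404, 235]]
top [[384, 181], [380, 197], [211, 211], [217, 197]]
[218 182] [211 211] [0.5044 0.2616 0.159 ] 0.0008
[225 170] [217 197] [0.5331 0.2452 0.1922] 0.0108
[406 221] [384 181] [ 0.5944 -0.1843  0.1619] 0.0032
[404 235] [384 181] [ 0.6285 -0.2111 -0.0514] 0.0124
```

View pics/bands.png

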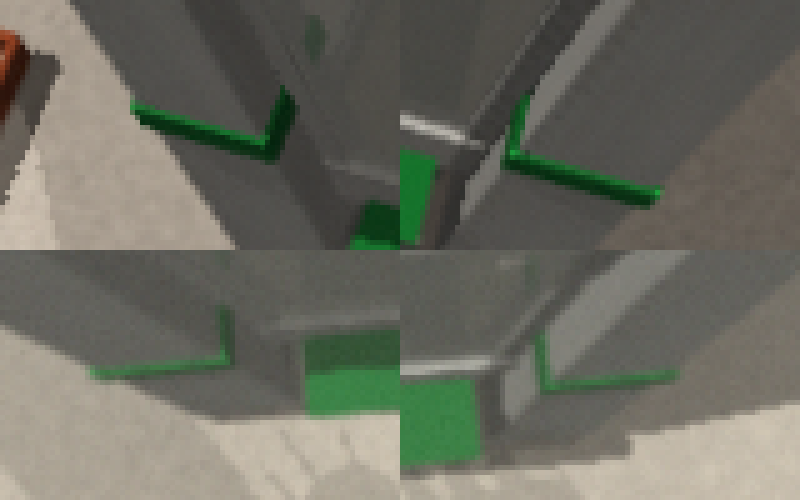

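```bash
python3 - <<'E'
from h import *
c,t=cap('side'),cap('top')
P={'LO':((176.8,152.4),(168.4,204.6)),'LI':((203.6,159.6),(196,202.4)),'RI':((422,221.6),(399,182)),'RO':((451.4,230),(425.2,180.2)),
'lipFL':((218,183),(211,211.5)),'lipFR':((404.5,235.5),(380.5,197)) ,'lipRR':((406.5,221),(385,181))}
for k,(a,b) in P.items():
    p,e=tri(ray(c,*a),ray(t,*b)); print(k,p.round(4),e.round(4))
# jar/rack/inner on planes
for n,cc,(u,v),z in(('jar rim s',c,(223,242),.1),('jar rim t',t,(234,257),.1),('rack s',c,(400,275),.07),('rack t',t,(393,227),.07)):
    print(n,plane(ray(cc,u,v),2,z).round(3))
E
```

```text
LO [0.5075 0.3484 0.2489] 0.0015
LI [0.5139 0.2802 0.257 ] 0.001
RI [ 0.5797 -0.2106  0.2421] 0.0015
RO [ 0.5849 -0.274   0.2497] 0.0009
lipFL [0.5037 0.2628 0.1524] 0.0008
lipFR [ 0.5553 -0.184   0.1658] 0.0163
lipRR [ 0.5932 -0.1855  0.1679] 0.0044
jar rim s [0.386 0.2   0.1  ]
jar rim t [0.389 0.205 0.1  ]
rack s [ 0.49  -0.224  0.07 ]
rack t [ 0.483 -0.225  0.07 ]
```

{"api": "jog_arm", "payload": {"rows": [[1,0,-0.02,0.02,0,0,2],[1,0.01,-0.06,0.04,0,0,6],[1,0.02,-0.1,0.06,0,0,10],[1,0.03,-0.14,0.08,0,0,14],[1,0.04,-0.18,0.1,0,0,18],[1,0.05,-0.22,0.11,0,0,22],[1,0.06,-0.26,0.12,0,0,26],[1,0.07,-0.3,0.12,0,0,30],[1,0.08,-0.34,0.12,0,0,32],[1,0.09,-0.38,0.12,0,0,32],[1,0.1,-0.42,0.12,0,0,32],[1,0.11,-0.46,0.12,0,0,32],[1,0.12,-0.5,0.12,0,0,32],[1,0.13,-0.54,0.12,0,0,32],[1,0.135,-0.56,0.12,0,0,32],[1,0.135,-0.56,0.12,0,0,32]]}}

```text
time: 1.95
ee_pos: [0.4104, 0.0257, 0.3514]
tcp_rot: [0.0, -0.058, 0.998, -0.0]
ft_force: [-0.2, 0.2, 0.3]
finger_gap: 0.001
gripper_force: 0.0
```

```bash
python3 - <<'E'
from h import *
print([d for d in dir(robot) if d[0]!='_'])
s=robot.get_state();print(s['time'],s['ee_pos'],s['tcp_rot'],s['ft_force'],s['joint_positions'])
# stripe front edge -> plane hood x=-.0495, band fronts -> plane x=-.033
ex=np.array([.992,.127,0]); O=np.array([.579,.040,0])
def vp(r,d): return r[0]+r[1]*(((O+ex*d)-r[0])@ex)/(r[1]@ex)
c,t=cap('side'),cap('top')
for k,a in dict(s1=(260,195),s2=(350,220)).items():pass
for cc in(c,t):
    m,b,l=green(cc)
    i=max(b,key=lambda q:q[1][4])[0]
    cols=np.linspace(*[(240,390),(225,370)][cc is t],6).astype(int)
    print('lip',[vp(ray(cc,u,np.where(l[:,u]==i)[0].max()+.5),-.0495)[2].round(4) for u in cols])
for n,cc,P in(('s',c,[(176.8,152.4),(203.6,159.6),(422,221.6),(451.4,230)]),('t',t,[(168.4,204.6),(196,202.4),(399,182),(425.2,180.2)])):
    print(n,[vp(ray(cc,*p),-.033).round(4).tolist() for p in P])
E
```

```text
['MotionError', 'get_state', 'grip_depth']
1.95 [0.41035668 0.02571961 0.35144106] [ 2.11885795e-04 -5.78379770e-02  9.98325915e-01 -3.02303010e-04] [-0.20503918  0.15533235  0.32094389] [-0.06798999 -0.07584716 -0.05679484  1.94896688 -0.00384472  1.2679707
  1.56306004]Traceback (most recent call last):
  File "<stdin>", line 13, in <module>
    return umr_maximum(a, axis, None, out, keepdims, initial, where)
ValueError: zero-size array to reduction operation maximum which has no identity
```

{"api": "jog_arm", "payload": {"rows": [[1,0,0,0.0,3.5,0.4,-3.5],[1,0,0,0.0,7,0.9,-7],[1,0,0,0.0,10.5,1.3,-10.5],[1,0,0,0.0,14,1.8,-14],[1,0,0,0.0,14,1.8,-14]]}}

```text
time: 2.55
ee_pos: [0.4096, 0.0288, 0.351]
tcp_rot: [-0.009, 0.062, 0.99, 0.123]
ft_force: [-0.0, -0.4, 0.5]
finger_gap: -0.005
gripper_force: 0.0
```

```bash
cat >> h.py <<'E'
def st():
    s=robot.get_state()
    open('log.txt','a').write(repr([list(map(float,s[k])) for k in('joint_positions','ee_pos','tcp_rot')])+'\n')
    print(round(s['time'],2),np.round(s['ee_pos'],4),np.round(s['tcp_rot'],3),'F',np.round(s['ft_force'],1),'q',np.round(s['joint_positions'],3)); return s
E
python3 -c "from h import *;st()"
```

```text
2.55 [0.4096 0.0288 0.351 ] [-0.009  0.062  0.99   0.123] F [-0.  -0.4  0.5] q [ 0.019 -0.065  0.056  1.964 -0.253  1.272  1.598]
```

```bash
cat > k.py <<'E'
import numpy as np, itertools, ast
from scipy.optimize import least_squares
from scipy.spatial.transform import Rotation as R
D=[([-0.871,.501,-.427,1.55,.221,1.138,-.21],[.27479776,.58846171,.23048978],[-1.98770905e-04,2.16672974e-01,9.76243947e-01,-7.34425132e-04]),
([-0.06798999,-0.07584716,-0.05679484,1.94896688,-0.00384472,1.2679707,1.56306004],[.41035668,.02571961,.35144106],[2.11885795e-04,-5.78379770e-02,9.98325915e-01,-3.02303010e-04])]
D+=[ast.literal_eval(l) for l in open('log.txt')]
def fk(q,p,s):
    H,L1,a1,L2,a2,T,a3,c,b=p; A=R.from_euler
    M=A('z',s[0]*q[0]+b); x=np.array([0,0,H])
    M=M*A('y',q[1]); M=M*A('z',s[1]*q[2]); x=x+M.apply([a1,0,L1])
    M=M*A('y',q[3]); el=x; x=x+M.apply([a2,0,0]); M=M*A('z',s[2]*q[4]); x=x+M.apply([0,0,L2])
    w=x; M=M*A('y',q[5]); x=x+M.apply([a3,0,0]); M=M*A('z',s[3]*q[6]+c); x=x+M.apply([0,0,T])
    return x,M,el,w
def res(p,s):
    r=[]
    for q,x,k in D:
        y,M,_,_=fk(q,p,s); r+=list(y-x)+list(.3*(M*R.from_quat(np.roll(k,-1)).inv()).as_rotvec())
    return np.array(r+list(.002*np.array([p[2],p[4],p[6]])))
def fit():
    best=None
    for s in itertools.product([1,-1],repeat=4):
        for c in(0,1.57,3.14,-1.57):
          for b in (0,1.57,-1.57,3.14):
            if best and best.cost<1e-5: return best,best.s
            o=least_squares(res,[.33,.35,0,.35,0,.25,0,c,b],args=(s,),max_nfev=60)
            if best is None or o.cost<best.cost: best=o;best.s=s
    return best,best.s
E
python3 - <<'E'
from k import *
o,s=fit(); print(o.cost,s,o.x.round(4)); print(np.abs(res(o.x,s)).max())
np.save('kp.npy',np.r_[o.x,s])
E
```

```text
1.1308299156525494e-05 (-1, -1, -1, -1) [ 0.4555  0.5538 -0.1004  0.9432  0.1183  0.2547  0.3123  1.5093 -0.0623]
0.004496076255847534
```

{"api": "jog_arm", "payload": {"rows": [[1,0,0,0.01,-3.5,-0.5,3.5],[1,0,0,0.02,-8,-1,8],[1,0.01,0,0.03,-13,-1.5,13],[1,0.02,0,0.03,-18,-2.2,18],[1,0.03,0,0.03,-23,-3,23],[1,0.03,0,0.03,-28,-3.5,28],[1,0.03,0,0.03,-33,-4.2,33],[1,0.03,0,0.03,-38,-4.8,38],[1,0.03,0,0.03,-43,-5.5,43],[1,0.03,0,0.03,-48,-6,48],[1,0.03,0,0.03,-53,-6.8,53],[1,0.03,0,0.03,-56,-7,56],[1,0.03,0,0.03,-56,-7,56],[1,0.03,0,0.03,-56,-7,56]]}}

```text
time: 3.95
ee_pos: [0.44, 0.0305, 0.3816]
tcp_rot: [0.023, -0.403, 0.845, -0.352]
ft_force: [0.4, -0.5, -0.1]
finger_gap: -0.002
gripper_force: 0.0
```

```bash
python3 - <<'E'
from h import *
st()
import k
o,s=k.fit(); print(o.cost,s,o.x.round(4)); r=k.res(o.x,s); print(np.abs(r).max())
np.save('kp.npy',np.r_[o.x,s])
for q,x,kk in k.D: print([v.round(3) for v in k.fk(q,o.x,s)[2:]])
E
```

```text
3.95 [0.44   0.0305 0.3816] [ 0.023 -0.403  0.845 -0.352] F [ 0.4 -0.5 -0.1] q [-0.327 -0.041 -0.358  2.05   0.715  1.349  1.533]
0.00013714868308852064 (-1, -1, -1, -1) [ 0.3146  0.4795  0.0922  0.1486 -0.0157  0.4172 -0.2098  1.5262 -0.0481]
0.007809058810534718
[array([0.179, 0.249, 0.695]), array([0.22 , 0.384, 0.647])]
[array([0.055, 0.006, 0.8  ]), array([0.202, 0.017, 0.77 ])]
[array([ 0.06 , -0.009,  0.799]), array([ 0.205, -0.027,  0.766])]
[array([0.055, 0.049, 0.797]), array([0.169, 0.133, 0.748])]
```

```bash
python3 - <<'E'
from k import *
s0=(-1,-1,-1,-1)
for q,x,k in D:
    for s in itertools.product([1,-1],repeat=3):
      for c in(1.5708,-1.5708):
        s1=(-1,)+s
        y,M,_,_=fk(q,[0]*7+[c,0],s1); e=(M*R.from_quat(np.roll(k,-1)).inv()).as_rotvec()
        if np.linalg.norm(e)<.5: print(s1,c,e.round(4))
    print()
E
```

```text
(-1, -1, 1, 1) 1.5708 [0.1717 0.363  0.2293]
(-1, -1, 1, -1) 1.5708 [ 0.092   0.3899 -0.185 ]
(-1, -1, -1, 1) 1.5708 [ 0.002  -0.0008  0.4205]
(-1, -1, -1, -1) 1.5708 [ 0.0019 -0.001   0.0005]

(-1, 1, 1, 1) -1.5708 [ 0.0013  0.0001 -0.0955]
(-1, 1, 1, -1) 1.5708 [ 1.30e-03  1.00e-04 -1.11e-01]
(-1, 1, -1, 1) -1.5708 [ 0.0086  0.0005 -0.0978]
(-1, 1, -1, -1) 1.5708 [ 0.0086  0.0006 -0.1133]
(-1, -1, 1, 1) -1.5708 [-0.0073 -0.0008  0.0178]
(-1, -1, 1, -1) 1.5708 [-0.0073 -0.0009  0.0023]
(-1, -1, -1, 1) -1.5708 [-0.      0.      0.0155]
(-1, -1, -1, -1) 1.5708 [ 0. -0. -0.]

(-1, 1, -1, 1) -1.5708 [-0.0081  0.0132  0.0589]
(-1, 1, -1, -1) 1.5708 [-7.300e-03  1.000e-04  1.118e-01]
(-1, -1, 1, 1) -1.5708 [-0.4801  0.0354  0.1083]
(-1, -1, -1, 1) -1.5708 [-0.0001  0.0133 -0.0529]
(-1, -1, -1, -1) 1.5708 [-0.  0. -0.]

(-1, -1, -1, 1) -1.5708 [-0.0241  0.0431  0.0562]
(-1, -1, -1, -1) 1.5708 [ 0. -0. -0.]
```

```bash
python3 - <<'E'
from k import *
A=R.from_euler
X=[];Y=[]
for q,x,k in D:
    n=[-q[0],q[1],-q[2],q[3],-q[4],q[5]]
    Ms=[];M=R.identity()
    for a,t in zip('zyzyzy',n): M=M*A(a,t); Ms.append(M.as_matrix())
    # H, o1x,o1y, o3(x,y,z), o4x, o5(x,y,z), o6x, T
    X.append(np.c_[[0,0,1],Ms[0][:,:2],Ms[2],Ms[3][:,0],Ms[4],Ms[5][:,0],Ms[5][:,2]]); Y.append(x)
X=np.vstack(X);Y=np.hstack(Y)
N=['H','o1x','o1y','o3x','o3y','L1','o4x','o5x','o5y','L2','o6x','T']
base=['H','L1','L2','T']
ex=[n for n in N if n not in base]
out=[]
for m in range(0,4):
  for e in itertools.combinations(ex,m):
    I=[N.index(n) for n in base+list(e)]
    v=np.linalg.lstsq(X[:,I],Y,rcond=None)[0]; out.append((np.abs(X[:,I]@v-Y).max(),m,base+list(e),v.round(3)))
for m in range(4):
  for o in sorted([o for o in out if o[1]==m],key=lambda t:t[0])[:3]: print(o)
E
```

```text
(np.float64(0.03187349380248175), 0, ['H', 'L1', 'L2', 'T'], array([0.353, 0.516, 0.467, 0.379]))
(np.float64(0.0025355215830212274), 1, ['H', 'L1', 'L2', 'T', 'o1y'], array([ 0.342,  0.512,  0.472,  0.36 , -0.027]))
(np.float64(0.0029014956079995158), 1, ['H', 'L1', 'L2', 'T', 'o3y'], array([ 0.354,  0.496,  0.468,  0.358, -0.027]))
(np.float64(0.012149264189700304), 1, ['H', 'L1', 'L2', 'T', 'o5y'], array([ 0.356,  0.496,  0.467,  0.364, -0.024]))
(np.float64(0.0006566353438589023), 2, ['H', 'L1', 'L2', 'T', 'o1y', 'o3y'], array([ 0.348,  0.504,  0.47 ,  0.359, -0.014, -0.013]))
(np.float64(0.0014646797656794885), 2, ['H', 'L1', 'L2', 'T', 'o1y', 'o5x'], array([ 0.335,  0.519,  0.482,  0.328, -0.026,  0.032]))
(np.float64(0.0017665355399861526), 2, ['H', 'L1', 'L2', 'T', 'o1y', 'o5y'], array([ 0.343,  0.509,  0.472,  0.36 , -0.024, -0.003]))
(np.float64(0.00012131209413163146), 3, ['H', 'L1', 'L2', 'T', 'o1y', 'o3y', 'o6x'], array([ 0.347,  0.505,  0.477,  0.357, -0.015, -0.012,  0.006]))
(np.float64(0.00018097101249503478), 3, ['H', 'L1', 'L2', 'T', 'o1y', 'o3x', 'o3y'], array([ 0.346,  0.505,  0.468,  0.359, -0.015,  0.003, -0.012]))
(np.float64(0.0006679993492159364), 3, ['H', 'L1', 'L2', 'T', 'o1y', 'o3y', 'o5x'], array([ 0.347,  0.505,  0.472,  0.356, -0.014, -0.013,  0.003]))
```

```bash
cat > ik.py <<'E'
import numpy as np
from scipy.optimize import least_squares
from scipy.spatial.transform import Rotation as R
lo=np.array([-2.88,-.31,-1.54,.2,-1.41,.19,-2.57]);hi=np.array([2.88,2.03,1.56,2.42,4.55,2.02,2.57])
H,L1,L2,T,o1,o3,o6=.347,.505,.477,.357,-.015,-.012,.006
def fk(q):
    A=R.from_euler; M=A('z',-q[0]); x=np.array([0,0,H])+M.apply([0,o1,0])
    M=M*A('yz',0*q[:2]) if 0 else M*A('y',q[1])*A('z',-q[2]); x=x+M.apply([0,o3,L1]); el=x
    M=M*A('y',q[3])*A('z',-q[4]); x=x+M.apply([0,0,L2]); w=x
    M=M*A('y',q[5]); x=x+M.apply([o6,0,T]); return x,M*A('z',-q[6]+np.pi/2),el,w
def tool(psi,p,s):  # heading, pitch down (deg), s=+1 camera(tool x) up
    a,b=np.radians([psi,p]); z=np.array([np.cos(a)*np.cos(b),np.sin(a)*np.cos(b),-np.sin(b)])
    y=np.cross([0,0,1],z); y/=np.linalg.norm(y); y=-y*s
    return R.from_matrix(np.c_[np.cross(y,z),y,z])
def ik(x,M,q0,reg=1e-3):
    f=lambda q:np.r_[fk(q)[0]-x,.3*(fk(q)[1]*M.inv()).as_rotvec(),reg*(q-q0)]
    o=least_squares(f,np.clip(q0,lo+.06,hi-.06),bounds=(lo+.05,hi-.05),max_nfev=80)
    return o.x,np.linalg.norm(f(o.x)[:6])
E
python3 - <<'E'
from ik import *
rng=np.random.default_rng(0)
ex=np.array([.992,.127,0]);C=np.array([.579,.040,0]);ey=np.array([-.127,.992,0])
for psi in(15,30,45,60):
  for p in(0,12,25):
    for s in(1,-1):
      b=None
      for i in range(14):
        q0=rng.uniform(lo+.1,hi-.1); q0[0]=rng.uniform(-1.5,1.5); q0[1]=rng.uniform(-.2,1); q0[3]=rng.uniform(1.2,2.3)
        M=tool(psi,p,s); d=M.as_matrix()[:,2]
        q,e=ik(C-.02*ex+[0,0,.12]-.07*d*[1,1,0],M,q0)
        if e<.004:
            q2,e2=ik(C-.02*ex+[0,0,.125],M,q); q3,e3=ik(C-.02*ex+[0,0,.23],M,q2)
            E=max(e2,e3); m=min(np.min(np.minimum(x-lo,hi-x)) for x in(q,q2,q3))
            if E<.004 and (b is None or m>b[0]): b=(m,q,q3,fk(q)[2],fk(q)[3])
      if b: print(psi,p,s,round(b[0],2),*[v.round(2) for v in b[1:]])
E
```

```text
45 0 1 0.13 [ 1.68  1.52 -0.92  2.2  -0.87  0.57  1.3 ] [ 1.62  1.51 -1.22  2.29 -1.05  0.32  1.26] [-0.07 -0.5   0.36] [ 0.26 -0.27  0.11]
45 0 -1 0.05 [ 0.33  1.17  0.38  2.24  4.48  1.97 -1.44] [ 0.21  0.85  0.36  2.33  4.37  1.82 -1.66] [ 0.43 -0.17  0.55] [ 0.26 -0.26  0.11]
45 12 1 0.05 [0.16 1.04 0.57 2.32 4.43 1.87 1.56] [-0.01  0.71  0.61  2.37  4.38  1.67  1.3 ] [ 0.42 -0.09  0.61] [ 0.26 -0.26  0.19]
45 12 -1 0.05 [ 0.32  0.96  0.4   2.31  4.5   1.7  -1.55] [ 0.18  0.64  0.38  2.36  4.43  1.53 -1.81] [ 0.38 -0.16  0.64] [ 0.26 -0.26  0.19]
45 25 1 0.05 [0.16 0.78 0.52 2.37 4.5  1.47 1.42] [-0.23  0.53  0.81  2.36  4.5   1.4   1.08] [ 0.34 -0.08  0.71] [ 0.28 -0.24  0.27]
45 25 -1 0.05 [ 0.12  0.79  0.56  2.37  4.49  1.5  -1.73] [-0.23  0.53  0.81  2.36  4.5   1.4  -2.06] [ 0.35 -0.07  0.71] [ 0.28 -0.24  0.27]
60 0 1 0.23 [ 1.66  1.67 -1.13  1.96 -0.13  0.75  0.54] [ 1.57  1.57 -1.31  2.08 -0.24  0.57  0.43] [-0.07 -0.5   0.28] [ 0.35 -0.33  0.12]
60 0 -1 0.22 [ 1.23  1.2  -0.58  1.98 -1.02  1.11 -1.86] [ 1.2   1.02 -0.75  2.09 -1.19  1.03 -1.94] [ 0.14 -0.45  0.52] [ 0.35 -0.33  0.11]
60 12 1 0.31 [ 1.46  1.23 -0.91  2.04 -0.66  0.74  0.89] [ 1.43  1.08 -1.11  2.11 -0.79  0.66  0.77] [ 0.03 -0.48  0.51] [ 0.35 -0.33  0.19]
60 12 -1 0.27 [ 1.24  1.05 -0.63  2.05 -1.    0.94 -1.97] [ 1.21  0.84 -0.8   2.12 -1.14  0.9  -2.1 ] [ 0.12 -0.42  0.59] [ 0.35 -0.33  0.19]
60 25 1 0.3 [ 1.32  0.95 -0.83  2.1  -0.8   0.69  0.88] [ 1.29  0.74 -0.99  2.12 -0.9   0.7   0.7 ] [ 0.08 -0.41  0.63] [ 0.37 -0.3   0.27]
60 25 -1 0.05 [ 0.58  0.73  0.06  2.12 -1.36  1.22 -1.87] [ 0.74  0.5  -0.29  2.14 -1.29  1.06 -2.16] [ 0.27 -0.21  0.72] [ 0.37 -0.3   0.27]
```

```bash
python3 - <<'E'
from ik import *
from multiprocessing import Pool
ex=np.array([.992,.127,0]);C=np.array([.579,.040,0]);ey=np.array([-.127,.992,0]);rk=np.array([.485,-.2245,0])
seeds=[np.array([1.46,1.23,-.91,2.04,-.66,.74,.89]),np.array([1.32,.95,-.83,2.1,-.8,.69,.88]),np.array([1.24,1.05,-.63,2.05,-1.,.94,-1.97])]
def clr(x,d):
    t=np.linspace(.073,.357,30)[:,None]; P=x-t*d-rk
    l=np.c_[P@ex,P@ey,P[:,2]]; g=np.maximum(np.abs(l-[0,0,.0465])-[.031,.075,.0465],0)
    return np.linalg.norm(g,axis=1).min()
def job(a):
  psi,p,hy=a; r=[]
  for k,sd in enumerate(seeds):
    M=tool(psi,p,[1,1,-1][k]); d=M.as_matrix()[:,2]; X=C-.022*ex+hy*ey
    h=d*[1,1,0]
    qs=[];E=0;q=sd
    for x in(X-.08*h+[0,0,.12],X+[0,0,.122],X+[0,0,.23]):
        q,e=ik(x,M,q,3e-3 if k<9 else 0); qs.append(q);E=max(E,e)
    m=min(np.min(np.minimum(q-lo,hi-q)) for q in qs)
    if E<.006: r.append((m,clr(X-.08*h+[0,0,.12],d),clr(X+[0,0,.122],d),k,qs[0].round(2)))
  return a,max(r,key=lambda t:t[0]) if r else None
G=[(a,b,c) for a in(50,55,60,65) for b in(8,12,16) for c in(.02,.05,.08)]
with Pool() as P:
  for a,r in P.map(job,G):
    if r and r[0]>.1: print(a,[np.round(v,3) for v in r])
E
```

```text
(50, 8, 0.02) [np.float64(0.143), np.float64(0.071), np.float64(0.08), np.int64(1), array([ 1.57,  1.32, -0.9 ,  2.21, -0.9 ,  0.59,  1.21])]
(50, 12, 0.02) [np.float64(0.125), np.float64(0.078), np.float64(0.092), np.int64(1), array([ 1.56,  1.26, -0.93,  2.23, -0.92,  0.54,  1.17])]
(55, 8, 0.02) [np.float64(0.213), np.float64(0.058), np.float64(0.069), np.int64(0), array([ 1.56,  1.33, -0.94,  2.13, -0.7 ,  0.64,  1.  ])]
(55, 8, 0.05) [np.float64(0.171), np.float64(0.073), np.float64(0.083), np.int64(0), array([ 1.55,  1.37, -0.96,  2.18, -0.71,  0.56,  1.03])]
(55, 8, 0.08) [np.float64(0.128), np.float64(0.09), np.float64(0.099), np.int64(1), array([ 1.5 ,  1.35, -0.93,  2.22, -0.89,  0.54,  1.21])]
(55, 12, 0.02) [np.float64(0.206), np.float64(0.067), np.float64(0.084), np.int64(0), array([ 1.54,  1.27, -0.95,  2.15, -0.71,  0.6 ,  0.97])]
(55, 12, 0.05) [np.float64(0.162), np.float64(0.082), np.float64(0.097), np.int64(1), array([ 1.48,  1.23, -0.91,  2.2 , -0.89,  0.59,  1.13])]
(55, 16, 0.02) [np.float64(0.201), np.float64(0.076), np.float64(0.098), np.int64(1), array([ 1.46
[... 2063 characters left out ...]
 [np.float64(0.303), np.float64(0.065), np.float64(0.083), np.int64(0), array([ 1.39,  1.23, -0.91,  2.04, -0.63,  0.76,  0.88])]
(65, 12, 0.08) [np.float64(0.263), np.float64(0.073), np.float64(0.091), np.int64(0), array([ 1.38,  1.25, -0.93,  2.09, -0.65,  0.68,  0.91])]
(65, 16, 0.02) [np.float64(0.34), np.float64(0.067), np.float64(0.09), np.int64(0), array([ 1.38,  1.15, -0.89,  2.01, -0.61,  0.79,  0.82])]
(65, 16, 0.05) [np.float64(0.298), np.float64(0.077), np.float64(0.1), np.int64(0), array([ 1.37,  1.16, -0.91,  2.06, -0.64,  0.72,  0.85])]
(65, 16, 0.08) [np.float64(0.259), np.float64(0.087), np.float64(0.11), np.int64(0), array([ 1.36,  1.18, -0.94,  2.11, -0.66,  0.65,  0.87])]
```

```bash
python3 - <<'E'
from ik import *
import ast
q,x,k=[np.array(v) for v in ast.literal_eval(open('log.txt').readlines()[-1])]
print(fk(q)[0]-x)
M0=R.from_quat(np.roll(k,-1)); M1=tool(55,8,1); rv=(M1*M0.inv()).as_rotvec(); print('dir now',M0.as_matrix()[:,2].round(2),'turn deg',np.degrees(rv).round(1))
for via in([.44,.03,.42],[.46,-.02,.38],[.48,-.03,.32]):
  qq=q.copy(); print(via)
  for i in range(1,21):
    f=i/20; qq,e=ik(x+f*(np.array(via)-x),R.from_rotvec(f*rv)*M0,qq,3e-3)
    if i%4==0: print(f,e.round(4),qq.round(2),[v.round(2) for v in fk(qq)[2:]])
  for z in(.25,.18,.12):
    qq,e=ik(np.array([.506,.0,z]),M1,qq,3e-3); print(z,e.round(4),qq.round(2),[v.round(2) for v in fk(qq)[2:]])
E
```

```text
[-8.85372611e-05  2.38208776e-04  1.47594310e-04]
dir now [ 0.32 -0.58 -0.75] turn deg [-81.8 -42.3 128.9]
[0.44, 0.03, 0.42]
0.2 0.0 [-0.41 -0.18 -0.46  2.35  1.06  1.2   1.53] [array([-0.07, -0.06,  0.84]), array([0.2 , 0.23, 0.57])]
0.4 0.0862 [ 0.05 -0.26 -0.89  2.37  1.2   1.02  1.81] [array([-0.12, -0.02,  0.84]), array([0.18, 0.23, 0.56])]
0.6 0.1799 [-0.29 -0.26 -0.5   2.37  1.38  0.87  2.18] [array([-0.11, -0.06,  0.84]), array([0.2 , 0.2 , 0.58])]
0.8 0.241 [-0.46 -0.26  0.1   2.37  2.11  0.24  2.31] [array([-0.11, -0.08,  0.83]), array([0.27, 0.07, 0.59])]
1.0 0.0879 [-0.52  0.55  1.32  2.37  4.5   1.97  0.94] [array([0.23, 0.11, 0.78]), array([ 0.29, -0.22,  0.45])]
0.25 0.0333 [-0.05  0.85  0.81  2.33  4.5   1.97  1.34] [array([ 0.37, -0.  ,  0.69]), array([ 0.3 , -0.26,  0.29])]
0.18 0.0238 [0.04 0.99 0.69 2.28 4.5  1.97 1.47] [array([ 0.42, -0.04,  0.63]), array([ 0.3 , -0.27,  0.23])]
0.12 0.0145 [0.11 1.12 0.61 2.22 4.5  1.97 1.56] [array([ 0.45, -0.07,  0.57]), array([ 0.3 , -0.28,  0.17])]
[0.46, -0.02, 0.38]
0.2 0.0 [-0.4  -0.17 -0.45  2.37  1.09  1.17  1.52] [arr
[... 1064 characters left out ...]
ray([0.22, 0.21, 0.54])]
0.6 0.1933 [ 0.06 -0.26 -0.31  2.37  1.4   0.24  2.51] [array([-0.13, -0.02,  0.84]), array([0.27, 0.06, 0.59])]
0.8 0.2526 [-0.98 -0.26  0.74  2.37  2.07  0.24  2.52] [array([-0.06, -0.13,  0.83]), array([0.31, 0.02, 0.57])]
1.0 0.0683 [-0.12  0.72  0.96  2.37  4.5   1.97  1.22] [array([0.32, 0.02, 0.73]), array([ 0.28, -0.26,  0.35])]
0.25 0.0333 [-0.05  0.85  0.81  2.33  4.5   1.97  1.34] [array([ 0.37, -0.  ,  0.69]), array([ 0.3 , -0.26,  0.29])]
0.18 0.0238 [0.04 0.99 0.69 2.28 4.5  1.97 1.47] [array([ 0.42, -0.04,  0.63]), array([ 0.3 , -0.27,  0.23])]
0.12 0.0145 [0.11 1.12 0.61 2.22 4.5  1.97 1.56] [array([ 0.45, -0.07,  0.57]), array([ 0.3 , -0.28,  0.17])]
```

```bash
cat > plan.py <<'E'
from ik import *
import ast,sys
def cur():
    q,x,k=[np.array(v) for v in ast.literal_eval(open('log.txt').readlines()[-1])]; return q,x,R.from_quat(np.roll(k,-1))
def rows(way,n):
    q,x,M0=cur(); W=[q]+list(way); s=np.linspace(0,len(W)-1,n+1)[1:]
    prev=np.zeros(3)
    for t in s:
        i=min(int(t),len(W)-2); qq=W[i]+(t-i)*(W[i+1]-W[i]); y,M,el,w=fk(qq)
        rv=(M*M0.inv()).as_rotvec(degrees=True)
        if rv@prev<0 : rv=rv*(1-360/np.linalg.norm(rv)) # keep branch
        prev=rv
        print((y-x).round(3).tolist(),rv.round(1).tolist(),'| tcp',y.round(2),'d',M.as_matrix()[:,2].round(2),'w',w.round(2),'e',el.round(2))
E
python3 - <<'E'
from plan import *
g,e=ik(np.array([.48,-.03,.28]),tool(55,8,1),np.array([1.56,1.2,-.94,2.13,-.7,.64,1.0]),3e-3); print(g.round(2),e)
rows([g],24)
E
```

```text
[ 1.72  0.98 -1.13  2.22 -0.81  0.82  0.8 ] 1.9577672191163407e-05
[-0.011, -0.01, -0.035] [3.0, 3.1, -5.3] | tcp [0.43 0.02 0.35] d [ 0.23 -0.56 -0.8 ] w [0.35 0.23 0.63] e [ 0.01 -0.02  0.85]
[-0.025, -0.018, -0.069] [6.1, 6.0, -10.9] | tcp [0.42 0.01 0.31] d [ 0.13 -0.53 -0.83] w [0.37 0.21 0.61] e [ 0.03 -0.02  0.85]
[-0.04, -0.024, -0.1] [9.4, 8.8, -16.8] | tcp [0.4  0.01 0.28] d [ 0.04 -0.5  -0.87] w [0.39 0.19 0.59] e [ 0.05 -0.02  0.85]
[-0.055, -0.028, -0.129] [12.8, 11.5, -22.9] | tcp [0.38 0.   0.25] d [-0.05 -0.44 -0.9 ] w [0.41 0.16 0.57] e [ 0.07 -0.03  0.85]
[-0.072, -0.029, -0.155] [16.4, 14.0, -29.3] | tcp [0.37 0.   0.23] d [-0.14 -0.38 -0.92] w [0.42 0.14 0.55] e [ 0.09 -0.03  0.84]
[-0.087, -0.027, -0.178] [20.1, 16.3, -35.9] | tcp [0.35 0.   0.2 ] d [-0.22 -0.3  -0.93] w [0.44 0.11 0.53] e [ 0.11 -0.05  0.84]
[-0.102, -0.022, -0.199] [23.9, 18.5, -42.7] | tcp [0.34 0.01 0.18] d [-0.29 -0.21 -0.93] w [0.45 0.09 0.51] e [ 0.12 -0.06  0.83]
[-0.115, -0.015, -0.215] [27.8, 20.6, -49.7] | tcp [0.33 0.02 0.17] d [-0.34 -0.12 -0.93] w [0.45 0.06 0.5 ] e [ 0.14 -0.08  0.
[... 1426 characters left out ...]
0.23  0.35] e [ 0.08 -0.35  0.7 ]
[-0.03, 0.04, -0.179] [81.6, 41.5, -138.8] | tcp [0.41 0.07 0.2 ] d [ 0.15  0.9  -0.41] w [ 0.36 -0.25  0.35] e [ 0.05 -0.37  0.69]
[-0.01, 0.023, -0.161] [86.9, 44.0, -145.7] | tcp [0.43 0.05 0.22] d [ 0.26  0.9  -0.34] w [ 0.34 -0.27  0.34] e [ 0.02 -0.39  0.67]
[0.009, -0.0, -0.142] [92.4, 46.8, -152.2] | tcp [0.45 0.03 0.24] d [ 0.36  0.89 -0.28] w [ 0.32 -0.29  0.33] e [-0.01 -0.4   0.66]
[0.026, -0.028, -0.122] [98.1, 50.1, -158.4] | tcp [0.47 0.   0.26] d [ 0.47  0.86 -0.21] w [ 0.3  -0.31  0.33] e [-0.05 -0.41  0.64]
[0.04, -0.06, -0.102] [104.1, 53.9, -164.0] | tcp [ 0.48 -0.03  0.28] d [ 0.57  0.81 -0.14] w [ 0.28 -0.32  0.33] e [-0.08 -0.42  0.62]
```

{"api": "jog_arm", "payload": {"rows": [[1,-0.011,-0.01,-0.02,3,3.1,-5.3],[1,-0.025,-0.018,-0.05,6.1,6,-10.9],[1,-0.04,-0.024,-0.08,9.4,8.8,-16.8],[1,-0.055,-0.028,-0.1,12.8,11.5,-22.9],[1,-0.072,-0.029,-0.12,16.4,14,-29.3],[1,-0.087,-0.027,-0.14,20.1,16.3,-35.9],[1,-0.102,-0.022,-0.15,23.9,18.5,-42.7],[1,-0.115,-0.015,-0.16,27.8,20.6,-49.7],[1,-0.126,-0.006,-0.17,31.7,22.5,-56.9],[1,-0.133,0.005,-0.18,35.8,24.3,-64.2],[1,-0.138,0.016,-0.18,40,26,-71.6],[1,-0.139,0.028,-0.18,44.2,27.7,-79.1],[1,-0.139,0.028,-0.18,44.2,27.7,-79.1],[1,-0.139,0.028,-0.18,44.2,27.7,-79.1]]}}

```text
time: 5.35
ee_pos: [0.3018, 0.0561, 0.2014]
tcp_rot: [-0.244, 0.178, 0.945, 0.124]
ft_force: [-0.4, 0.3, -0.9]
finger_gap: 0.0
gripper_force: 0.0
```

```bash
python3 - <<'E'
from h import *
st()
from plan import *
g,e=ik(np.array([.48,-.03,.28]),tool(55,8,1),np.array([1.56,1.2,-.94,2.13,-.7,.64,1.0]),3e-3); print(g.round(2),e)
rows([g],14)
E
```

```text
5.35 [0.3018 0.0561 0.2014] [-0.244  0.178  0.945  0.124] F [-0.4  0.3 -0.9] q [ 0.103  0.241 -0.036  2.109 -0.301  1.28   1.423]
[ 1.72  0.98 -1.13  2.22 -0.81  0.82  0.8 ] 1.9577672191163407e-05
[0.003, 0.002, -0.017] [1.5, 2.3, -6.3] | tcp [0.3  0.06 0.18] d [-0.41  0.39 -0.82] w [ 0.46 -0.08  0.48] e [ 0.14 -0.06  0.83]
[0.006, 0.006, -0.032] [3.3, 4.6, -12.8] | tcp [0.31 0.06 0.17] d [-0.4   0.46 -0.79] w [ 0.45 -0.1   0.45] e [ 0.16 -0.08  0.82]
[0.01, 0.01, -0.043] [5.5, 6.9, -19.4] | tcp [0.31 0.07 0.16] d [-0.37  0.53 -0.76] w [ 0.45 -0.13  0.43] e [ 0.17 -0.11  0.81]
[0.017, 0.015, -0.052] [8.1, 9.1, -26.1] | tcp [0.32 0.07 0.15] d [-0.33  0.61 -0.72] w [ 0.44 -0.15  0.4 ] e [ 0.18 -0.14  0.8 ]
[0.026, 0.019, -0.057] [10.9, 11.2, -32.8] | tcp [0.33 0.08 0.14] d [-0.28  0.68 -0.68] w [ 0.43 -0.17  0.38] e [ 0.18 -0.18  0.79]
[0.037, 0.022, -0.059] [14.2, 13.3, -39.5] | tcp [0.34 0.08 0.14] d [-0.21  0.74 -0.63] w [ 0.42 -0.19  0.37] e [ 0.17 -0.21  0.77]
[0.051, 0.024, -0.056] [17.7, 15.2, -46.3] | tcp [0.35 0.08 0.15] d [-0.14  0.8  -0.58] w [ 0.41 -0.21  0.35] e [ 0.16 -0.
[... 237 characters left out ...]
8 -0.24  0.33] e [ 0.12 -0.32  0.72]
[0.106, 0.008, -0.022] [30.6, 20.3, -66.1] | tcp [0.41 0.06 0.18] d [ 0.15  0.9  -0.41] w [ 0.36 -0.26  0.32] e [ 0.09 -0.35  0.7 ]
[0.127, -0.007, -0.003] [35.6, 21.6, -72.5] | tcp [0.43 0.05 0.2 ] d [ 0.25  0.9  -0.35] w [ 0.34 -0.28  0.32] e [ 0.05 -0.37  0.68]
[0.147, -0.027, 0.021] [41.0, 22.6, -78.6] | tcp [0.45 0.03 0.22] d [ 0.36  0.89 -0.28] w [ 0.32 -0.29  0.32] e [ 0.01 -0.39  0.66]
[0.164, -0.054, 0.048] [46.8, 23.5, -84.4] | tcp [0.47 0.   0.25] d [ 0.47  0.86 -0.21] w [ 0.3  -0.31  0.32] e [-0.03 -0.41  0.64]
[0.178, -0.086, 0.079] [52.9, 24.0, -89.9] | tcp [ 0.48 -0.03  0.28] d [ 0.57  0.81 -0.14] w [ 0.28 -0.32  0.33] e [-0.08 -0.42  0.62]
```

{"api": "jog_arm", "payload": {"rows": [[1,0.003,0,0,1.5,2.3,-6.3],[1,0.006,0,0,3.3,4.6,-12.8],[1,0.01,0,0,5.5,6.9,-19.4],[1,0.017,0,0,8.1,9.1,-26.1],[1,0.026,0,0,10.9,11.2,-32.8],[1,0.037,0,0,14.2,13.3,-39.5],[1,0.051,0,0,17.7,15.2,-46.3],[1,0.068,0,0,21.7,17.1,-53],[1,0.086,0,0.01,25.9,18.7,-59.6],[1,0.106,0,0.02,30.6,20.3,-66.1],[1,0.106,0,0.02,30.6,20.3,-66.1],[1,0.106,0,0.02,30.6,20.3,-66.1]]}}

```text
time: 6.55
ee_pos: [0.4064, 0.0575, 0.2212]
tcp_rot: [-0.327, 0.605, 0.582, 0.433]
ft_force: [0.1, 0.3, -0.9]
finger_gap: 0.001
gripper_force: 0.0
```

```bash
python3 - <<'E'
from h import *
st()
from plan import *
q,x,M=cur()
for T in ([.48,-.03,.25],[.508,.002,.12]):
  M1=tool(55,8,1); qq=q.copy()
  for f in np.linspace(0,1,13)[1:]:
    qq,e=ik(x+f*(np.array(T)-x),R.from_rotvec(f*(M1*M.inv()).as_rotvec())*M,qq,3e-3)
  print(e,qq.round(2),np.degrees((M1*M.inv()).as_rotvec()).round(1),np.array(T)-x)
E
```

```text
6.55 [0.4064 0.0575 0.2212] [-0.327  0.605  0.582  0.433] F [ 0.1  0.3 -0.9] q [ 0.475  0.493  0.126  2.205 -1.043  1.408  1.306]
3.754357460891643e-05 [ 0.79  0.63  0.01  2.24 -1.36  1.49  1.31] [ 17.7   0.  -27.6] [ 0.07362078 -0.08751463  0.02882313]
1.953741187234862e-05 [ 0.97  0.98 -0.3   2.17 -1.36  1.2   1.5 ] [ 17.7   0.  -27.6] [ 0.10162078 -0.05551463 -0.10117687]
```

{"api": "jog_arm", "payload": {"rows": [[1,0.012,-0.015,0.005,3,0,-4.6],[1,0.024,-0.03,0.01,6,0,-9.2],[1,0.036,-0.045,0.015,9,0,-13.8],[1,0.048,-0.06,0.02,12,0,-18.4],[1,0.06,-0.075,0.025,15,0,-23],[1,0.074,-0.088,0.03,17.7,0,-27.6],[1,0.074,-0.088,0.03,17.7,0,-27.6],[1,0.074,-0.088,0.03,17.7,0,-27.6]]}}

```text
time: 7.35
ee_pos: [0.4805, -0.0297, 0.2515]
tcp_rot: [-0.304, 0.669, 0.348, 0.582]
ft_force: [-0.1, 0.2, 1.0]
finger_gap: -0.0
gripper_force: 0.0
```

```bash
cat >> h.py <<'E'
ex=np.array([.992,.127,0]); O=np.array([.579,.040,0])
def vp(r,d): return r[0]+r[1]*(((O+ex*d)-r[0])@ex)/(r[1]@ex)
def lip(c):  # stripe front-edge heights along the lip
    m,b,l=green(c); m=(l==max(b,key=lambda q:q[1][4])[0]); r=[]
    xs=np.where(m.any(0))[0]
    for u in np.linspace(xs[0]+12,xs[-1]-12,8).astype(int):
        v=np.where(m[:,u])[0]
        if len(v): r.append(vp(ray(c,float(u),v.max()+.5),-.0495)[1:].round(4).tolist())
    return r
E
python3 - <<'E'
from h import *
st()
c,t=cap('side','side1.png'),cap('top','top1.png'); cap('wrist','w1.png')
print('s',lip(c));print('t',lip(t))
for n,cc,P in(('s',c,[(176.8,152.4),(203.6,159.6),(422,221.6),(451.4,230)]),('t',t,[(168.4,204.6),(196,202.4),(399,182),(425.2,180.2)])):
    print(n,[vp(ray(cc,*p),-.033).round(4).tolist() for p in P])
E
```

```text
7.35 [ 0.4805 -0.0297  0.2515] [-0.304  0.669  0.348  0.582] F [-0.1  0.2  1. ] q [ 0.69   0.636  0.123  2.245 -1.382  1.553  1.323]
s [[0.234, 0.1365], [0.1745, 0.1413], [0.1151, 0.1316], [0.0575, 0.1362], [-0.0016, 0.1348], [-0.058, 0.1308], [-0.1158, 0.1375], [-0.174, 0.1357]]
t [[0.2311, 0.1547], [0.1772, 0.1526], [0.1231, 0.1505], [0.0661, 0.1462], [0.0114, 0.1441], [-0.0465, 0.1397], [-0.102, 0.1375], [-0.1609, 0.133]]
s [[0.5063, 0.3478, 0.2511], [0.5147, 0.2823, 0.2529], [0.5777, -0.2094, 0.2471], [0.586, -0.2742, 0.2462]]
t [[0.5067, 0.3446, 0.2613], [0.5149, 0.2809, 0.2523], [0.5776, -0.2087, 0.2566], [0.5862, -0.276, 0.2431]]
```

View pics/side1.png

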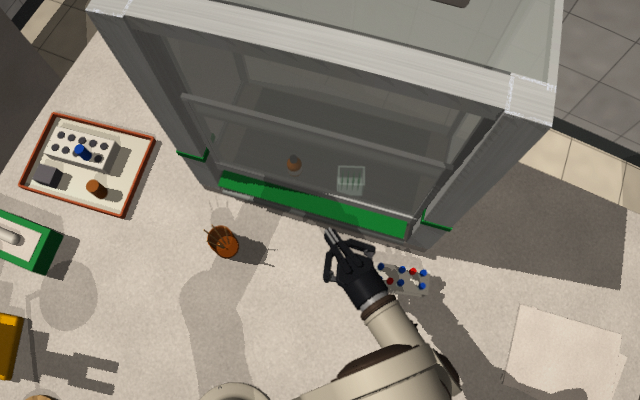

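View pics/w1.png

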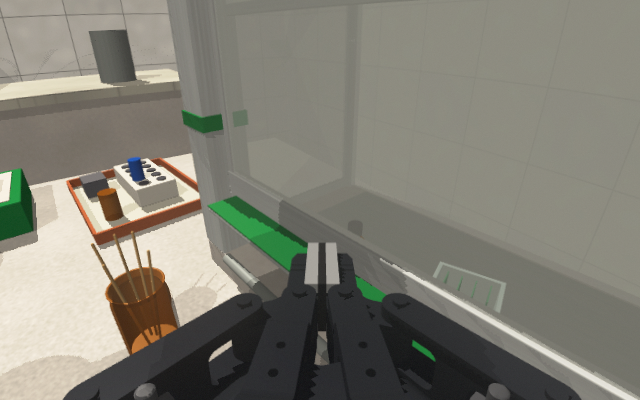

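```bash
python3 - <<'E'
from h import *
c=cap('wrist'); m,b,l=green(c); print([x[1] for x in b])
# left band front face: box around (202,121)
for x in b:
    i,s,ce=x
    if abs(ce[0]-202)<12 and abs(ce[1]-121)<12:
        for u in range(s[0]+2,s[0]+s[2]-1,6):
            v=np.where(l[:,u]==i)[0]; print('band',u,v.min(),v.max(),vp(ray(c,float(u),v.min()-.5),-.033).round(4),vp(ray(c,float(u),v.max()+.5),-.033)[2].round(4))
    if s[4]>800:
        for u in range(s[0]+8,s[0]+s[2],14):
            v=np.where(l[:,u]==i)[0]; 
            if len(v): print('stripe',u,v.min(),v.max(),'front',vp(ray(c,float(u),v.max()+.5),-.0495).round(4),'rear',vp(ray(c,float(u),v.min()-.5),-.0065)[1:].round(4))
from plan import *
M1=tool(55,12,1)
q,x,M=cur(); Ey=np.array([-.127,.992,0]); X=O-.022*ex+.05*Ey; d=M1.as_matrix()[:,2]*[1,1,0]
print('engage xy',X.round(4),'turn',np.degrees((M1*M.inv()).as_rotvec()).round(1))
for T in(X-.08*d+[0,0,.18],X-.08*d+[0,0,.10],X+[0,0,.10],X+[0,0,.22]):
    for f in np.linspace(0,1,7)[1:]:
        qq,e=ik(x+f*(T-x),M1 if T[2]!=.18 else R.from_rotvec(f*(M1*M.inv()).as_rotvec())*M,q,3e-3); 
    q=qq;x=T; print(T.round(4),e.round(4),q.round(2))
E
```

```text
[[181, 110, 42, 23, 595], [0, 168, 33, 73, 1670], [208, 196, 100, 76, 2818], [355, 275, 32, 27, 385], [411, 340, 25, 22, 181]]
band 183 110 122 [0.508  0.3347 0.2608] 0.2414
band 189 113 126 [0.5106 0.3146 0.2598] 0.2395
band 195 115 129 [0.5131 0.2952 0.2603] 0.2392
band 201 117 132 [0.5154 0.277  0.2607] 0.2389
band 207 117 131 [0.5177 0.259  0.2636] 0.244
band 213 116 130 [0.5199 0.2419 0.2676] 0.2488
band 219 115 129 [0.5219 0.226  0.2713] 0.2533
stripe 8 171 237 front [ 0.6758 -1.1059  0.7845] rear [-2.1844  0.9169]
stripe 22 172 233 front [ 0.7086 -1.3625  0.8979] rear [-2.9968  1.1673]
stripe 216 202 213 front [0.504  0.2359 0.1464] rear [0.339  0.1107]
stripe 230 198 224 front [0.5087 0.1995 0.1468] rear [0.2863 0.1376]
stripe 244 202 235 front [0.5128 0.1672 0.147 ] rear [0.2452 0.147 ]
stripe 258 211 246 front [0.5165 0.1385 0.1472] rear [0.2106 0.1474]
stripe 272 220 258 front [0.5198 0.1128 0.146 ] rear [0.1795 0.1478]
stripe 286 230 269 front [0.5228 0.0894 0.1461] rear [0.1516 0.1466]
stripe 300 239 253 front [0.5257 0.0665 0.1778] rear [0.1261 0.1469]
engage xy [0.5508 0.0868 0.    ] turn [-3.4  2.3 -0. ]
[0.5059 0.0227 0.18  ] 0.0002 [ 1.05  0.79 -0.45  2.26 -1.36  1.07  1.37]
[0.5059 0.0227 0.1   ] 0.0 [ 1.03  0.99 -0.41  2.2  -1.36  1.03  1.51]
[0.5508 0.0868 0.1   ] 0.0001 [ 1.18  1.18 -0.77  2.19 -1.36  0.66  1.51]
[0.5508 0.0868 0.22  ] 0.0 [ 1.26  0.91 -0.93  2.26 -1.36  0.69  1.26]
```

{"api": "jog_arm", "payload": {"rows": [[1,0.005,0.011,-0.015,-1,0.7,0],[1,0.01,0.022,-0.035,-2,1.4,0],[1,0.015,0.033,-0.055,-3,2,0],[1,0.018,0.04,-0.075,-3.4,2.3,0],[1,0.02,0.044,-0.095,-3.4,2.3,0],[1,0.02,0.044,-0.115,-3.4,2.3,0],[1,0.02,0.044,-0.135,-3.4,2.3,0],[1,0.02,0.044,-0.148,-3.4,2.3,0],[1,0.02,0.044,-0.151,-3.4,2.3,0],[1,0.02,0.044,-0.151,-3.4,2.3,0],[1,0.02,0.044,-0.151,-3.4,2.3,0]]}}

```text
time: 8.65
ee_pos: [0.5011, 0.0132, 0.1009]
tcp_rot: [-0.29, 0.69, 0.357, 0.559]
ft_force: [0.3, -0.0, 0.8]
finger_gap: -0.001
gripper_force: 0.0
```

```bash
python3 - <<'E'
from h import *
st(); cap('side','side2.png'); cap('wrist','w2.png')
a=cv2.imread('pics/side2.png')[150:350,200:460];b=cv2.imread('pics/w2.png')
cv2.imwrite('pics/c2.png',np.hstack([cv2.resize(a,(455,350)),cv2.resize(b,(340,350))]))
E
```

```text
8.65 [0.5011 0.0132 0.1009] [-0.29   0.69   0.357  0.559] F [ 0.3 -0.   0.8] q [ 0.932  0.959 -0.274  2.203 -1.403  1.142  1.535]
```

View pics/c2.png

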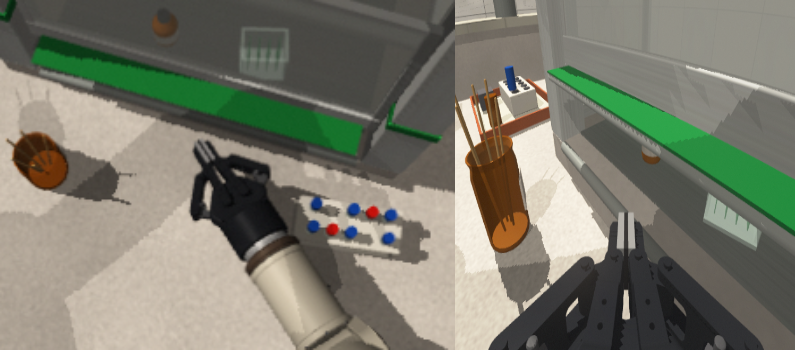

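```bash
python3 - <<'E'
from h import *
c=cap('side'); Ey=np.array([-.127,.992,0])
for n,u,v,z in(('tip',200+205/1.75,150+147/1.75,.10),('tip',200+205/1.75,150+147/1.75,.11),('kr',353,243,.118),('kr',353,250,.118),('kl',312,256,.118)):
    p=plane(ray(c,u,v),2,z); print(n,p.round(4),'hood',((p-O)@ex).round(4),((p-O)@Ey).round(4))
cv2.imwrite('pics/g.png',cv2.resize(c['frame'][215:300,290:390,::-1],None,fx=6,fy=6,interpolation=2))
E
```

```text
tip [ 4.967e-01 -3.000e-04  1.000e-01] hood -0.0868 -0.0296
tip [ 0.4944 -0.0014  0.11  ] hood -0.0892 -0.0303
kr [ 0.5067 -0.0889  0.118 ] hood -0.0881 -0.1187
kr [ 0.4911 -0.0954  0.118 ] hood -0.1044 -0.1232
kl [ 0.439  -0.0127  0.118 ] hood -0.1456 -0.0345
```

View pics/g.png

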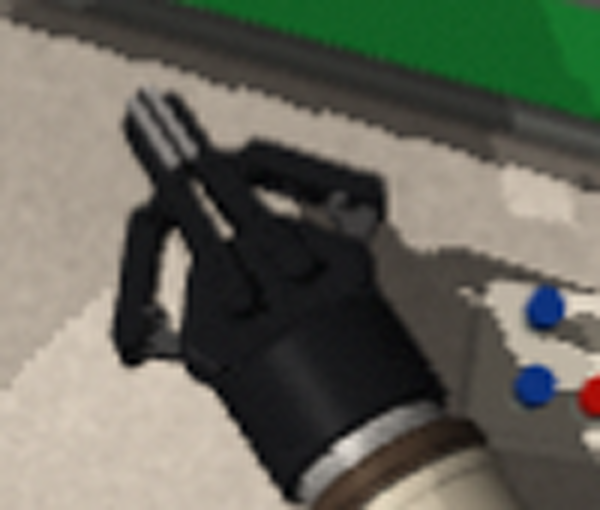

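The fingers stand in front of and below the lip. The right knuckle reaches as far forward as the tip, so I'll roll the tool 30° to lower that side, then slide under the lip.

{"api": "jog_arm", "payload": {"rows": [[1,0,0,0.003,3.4,4.8,-1.2],[1,0,0,0.005,6.8,9.6,-2.5],[1,0,0,0.005,10.2,14.4,-3.7],[1,0,0,0.005,13.6,19.2,-5],[1,0,0,0.005,16.8,24,-6.2],[1,0,0,0.005,16.8,24,-6.2],[1,0.006,0.008,0.005,16.8,24,-6.2],[1,0.014,0.02,0.005,16.8,24,-6.2],[1,0.022,0.032,0.005,16.8,24,-6.2],[1,0.03,0.044,0.005,16.8,24,-6.2],[1,0.038,0.056,0.005,16.8,24,-6.2],[1,0.046,0.066,0.005,16.8,24,-6.2],[1,0.046,0.066,0.005,16.8,24,-6.2],[1,0.046,0.066,0.005,16.8,24,-6.2]]}}

```text
time: 10.2
ee_pos: [0.5468, 0.0786, 0.1054]
tcp_rot: [-0.424, 0.759, 0.167, 0.465]
ft_force: [-1.4, 0.1, -0.2]
finger_gap: 0.0
gripper_force: 0.0
```

```bash
python3 - <<'E'
from h import *
st(); cap('side','side3.png'); cap('wrist','w3.png')
a=cv2.imread('pics/side3.png')[150:350,200:460];b=cv2.imread('pics/w3.png')
cv2.imwrite('pics/c3.png',np.hstack([cv2.resize(a,(390,300)),cv2.resize(b,(410,300))]))
E
```

```text
10.2 [0.5468 0.0786 0.1054] [-0.424  0.759  0.167  0.465] F [-1.4  0.1 -0.2] q [ 1.136  1.118 -0.712  2.202 -1.404  0.731  0.998]
```

View pics/c3.png

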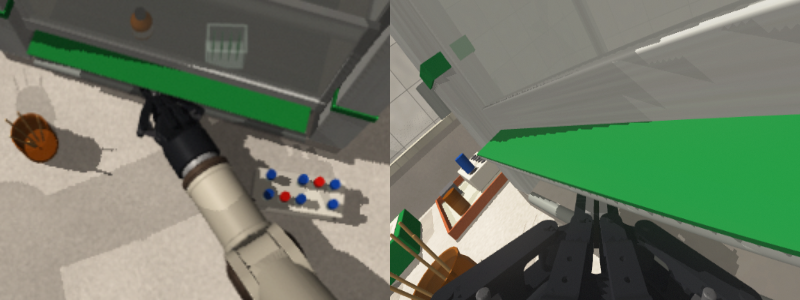

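{"api": "jog_arm", "payload": {"rows": [[1,0,0,0.002,0,0,0],[1,0,0,0.004,0,0,0],[1,0,0,0.006,0,0,0],[1,0,0,0.008,0,0,0],[1,0,0,0.01,0,0,0],[1,0,0,0.012,0,0,0],[1,0,0,0.014,0,0,0],[1,0,0,0.016,0,0,0],[1,0,0,0.018,0,0,0],[1,0,0,0.02,0,0,0]]}}

```text
time: 11.3
ee_pos: [0.5469, 0.0789, 0.1252]
tcp_rot: [-0.424, 0.76, 0.167, 0.464]
ft_force: [0.4, -0.2, -3.6]
finger_gap: 0.004
gripper_force: 1.2
```

```bash
python3 - <<'E'
from h import *
st(); print('s',lip(cap('side')));print('t',lip(cap('top')))
E
```

```text
11.3 [0.5469 0.0789 0.1252] [-0.424  0.76   0.167  0.464] F [ 0.4 -0.2 -3.6] q [ 1.149  1.075 -0.739  2.218 -1.404  0.729  0.959]
s [[0.2338, 0.151], [0.1761, 0.1473], [0.1163, 0.146], [0.0572, 0.1446], [0.0009, 0.1407], [-0.057, 0.1474], [-0.1149, 0.1457], [-0.1727, 0.144]]
t [[0.2333, 0.1568], [0.1795, 0.1547], [0.1231, 0.1505], [0.0661, 0.1462], [0.0114, 0.1441], [-0.0465, 0.1397], [-0.1049, 0.1353], [-0.1611, 0.1526]]
```

{"api": "jog_arm", "payload": {"rows": [[1,0,0,0.002,0,0,0],[1,0,0,0.005,0,0,0],[1,0,0,0.009,0,0,0],[1,0,0,0.013,0,0,0],[1,0,0,0.017,0,0,0],[1,0,0,0.021,0,0,0],[1,0,0,0.025,0,0,0],[1,0,0,0.029,0,0,0],[1,0,0,0.033,0,0,0],[1,0,0,0.037,0,0,0],[1,0,0,0.041,0,0,0],[1,0,0,0.045,0,0,0],[1,0,0,0.049,0,0,0],[1,0,0,0.053,0,0,0],[1,0,0,0.057,0,0,0],[1,0,0,0.061,0,0,0],[1,0,0,0.065,0,0,0],[1,0,0,0.068,0,0,0],[1,0,0,0.07,0,0,0],[1,0,0,0.07,0,0,0]]}}

```text
time: 13.4
ee_pos: [0.547, 0.0791, 0.1959]
tcp_rot: [-0.424, 0.759, 0.167, 0.464]
ft_force: [-0.9, -1.6, -1.0]
finger_gap: -0.003
gripper_force: 0.5
```

```bash
python3 - <<'E'
from h import *
st(); L=[lip(cap('side')),lip(cap('top'))]; print(*L,sep='\n'); print([np.median([a[1] for a in l]) for l in L])
c=cap('wrist','w4.png'); m,b,l=green(c); print([x[1] for x in b]); print(lip(c))
E
```

```text
13.4 [0.547  0.0791 0.1959] [-0.424  0.759  0.167  0.464] F [-0.9 -1.6 -1. ] q [ 1.192  0.909 -0.821  2.259 -1.404  0.758  0.813]
[[0.2356, 0.2164], [0.1756, 0.2169], [0.1168, 0.2174], [0.0567, 0.2126], [-0.0008, 0.2131], [-0.0598, 0.2155], [-0.1162, 0.2159], [-0.1743, 0.2182]]
[[0.2342, 0.2268], [0.1788, 0.2212], [0.1228, 0.2155], [0.0662, 0.2098], [0.0089, 0.204], [-0.0481, 0.2178], [-0.1059, 0.212], [-0.1644, 0.2061]]
[np.float64(0.21615), np.float64(0.21375)]
[[118, 157, 50, 35, 889], [145, 183, 495, 196, 55385], [2, 303, 86, 97, 4212]]
[[0.2207, 0.2268], [0.1063, 0.2255], [0.0518, 0.2253], [0.0199, 0.2249], [-0.0016, 0.2249], [-0.0173, 0.2251], [-0.0293, 0.225], [-0.0393, 0.2247]]
```

View pics/w4.png

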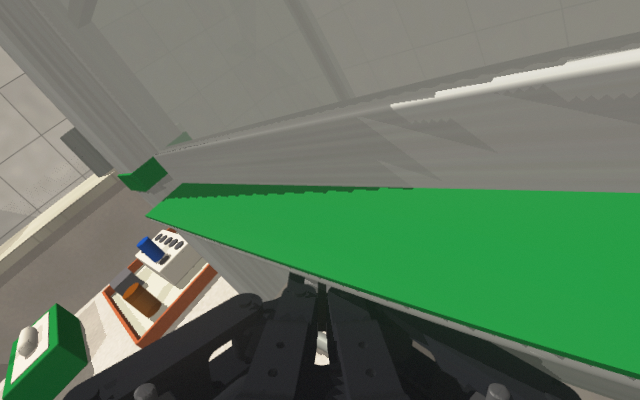

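The wrist view shows the stripe's far end (147,216) still below the left column band, which spans columns 118–167 and rows 157–192. I'll measure the band from here.

```bash
python3 - <<'E'
from h import *
c=cap('wrist'); m,b,l=green(c); i=[x[0] for x in b if abs(x[2][0]-143)<15][0]
k=cv2.findContours((l==i).astype('uint8'),0,1)[0][0]; q=cv2.approxPolyDP(cv2.convexHull(k),2,True)[:,0]
Ey=np.array([-.127,.992,0])
for p in q:
    f=vp(ray(c,*map(float,p)),-.033); r=ray(c,*map(float,p)); g=r[0]+r[1]*((O+.247*Ey-r[0])@Ey)/(r[1]@Ey)
    print(p,'front: y',((f-O)@Ey).round(4),'z',f[2].round(4),'| inner: x',((g-O)@ex).round(4),'z',g[2].round(4))
E
```

```text
[167 173] front: y 0.1321 z 0.2584 | inner: x -0.0064 z 0.2388
[145 191] front: y 0.2398 z 0.2403 | inner: x -0.0319 z 0.2391
[131 189] front: y 0.2954 z 0.2413 | inner: x -0.0393 z 0.2481
[118 176] front: y 0.2968 z 0.2586 | inner: x -0.0394 z 0.2633
[152 157] front: y 0.1333 z 0.2708 | inner: x -0.0068 z 0.2582
```

{"api": "jog_arm", "payload": {"rows": [[1,0,0,0.002,0,0,0],[1,0,0,0.005,0,0,0],[1,0,0,0.008,0,0,0],[1,0,0,0.011,0,0,0],[1,0,0,0.014,0,0,0],[1,0,0,0.017,0,0,0],[1,0,0,0.019,0,0,0],[1,0,0,0.02,0,0,0],[1,0,0,0.021,0,0,0],[1,0,0,0.021,0,0,0]]}}

```text
time: 14.6
ee_pos: [0.5469, 0.0791, 0.2165]
tcp_rot: [-0.424, 0.76, 0.167, 0.464]
ft_force: [-0.4, 0.8, -2.3]
finger_gap: -0.001
gripper_force: 0.9
```

```bash
cat > chk.py <<'E'
from h import *
st(); s,t=cap('side'),cap('top'); print([np.median([a[1] for a in lip(c)]) for c in(s,t)])
c=cap('wrist','w5.png'); print(lip(c)); m,b,l=green(c); Ey=np.array([-.127,.992,0])
for x in b:
    if 200<x[1][4]<3000:
        k=cv2.findContours((l==x[0]).astype('uint8'),0,1)[0][0]; q=cv2.approxPolyDP(cv2.convexHull(k),2,True)[:,0]
        for p in q:
            f=vp(ray(c,*map(float,p)),-.033); r=ray(c,*map(float,p)); g=r[0]+r[1]*((O+.247*Ey-r[0])@Ey)/(r[1]@Ey)
            print(p,'front: y',((f-O)@Ey).round(4),'z',f[2].round(4),'| inner: x',((g-O)@ex).round(4),'z',g[2].round(4))
cv2.imwrite('pics/f.png',np.vstack([cv2.resize(s['frame'][130:250,160:480,::-1],(640,240),interpolation=2),cv2.resize(c['frame'][:,:,::-1],(512,320))[:, :512].copy() if 0 else cv2.resize(c['frame'][100:250,:,::-1],(640,150))]))
E
python3 chk.py
```

```text
14.6 [0.5469 0.0791 0.2165] [-0.424  0.76   0.167  0.464] F [-0.4  0.8 -2.3] q [ 1.204  0.857 -0.843  2.266 -1.403  0.773  0.764]
[np.float64(0.23654999999999998), np.float64(0.2341)]
[[0.2015, 0.2676], [0.119, 0.2464], [0.0575, 0.2459], [0.0224, 0.2459], [-0.0004, 0.2457], [-0.0166, 0.2452], [-0.0292, 0.2455], [-0.0394, 0.2453]]
```

{"api": "jog_arm", "payload": {"rows": [[1,0,0,-0.003,0,0,0],[1,0,0,-0.008,0,0,0],[1,0,0,-0.013,0,0,0],[1,0,0,-0.016,0,0,0],[1,-0.004,-0.006,-0.016,0,0,0],[1,-0.012,-0.018,-0.016,0,0,0],[1,-0.022,-0.032,-0.016,0,0,0],[1,-0.034,-0.048,-0.016,0,0,0],[1,-0.046,-0.066,-0.016,0,0,0],[1,-0.058,-0.082,-0.016,0,0,0],[1,-0.066,-0.094,-0.01,0,0,0],[1,-0.07,-0.1,0,0,0,0],[1,-0.072,-0.103,0.01,0,0,0],[1,-0.072,-0.103,0.01,0,0,0],[1,-0.072,-0.103,0.01,0,0,0]]}}

```text
time: 16.25
ee_pos: [0.475, -0.0235, 0.2266]
tcp_rot: [-0.424, 0.76, 0.167, 0.464]
ft_force: [-0.0, 0.1, -0.3]
finger_gap: 0.001
gripper_force: 0.0
```

```bash
python3 chk.py
```

```text
16.25 [ 0.475  -0.0235  0.2266] [-0.424  0.76   0.167  0.464] F [-0.   0.1 -0.3] q [ 1.388  0.755 -0.698  2.247 -1.116  1.015  0.617]
[np.float64(0.23770000000000002), np.float64(0.24054999999999999)]
[[0.2673, 0.2495], [0.1177, 0.2456], [0.0337, 0.2452], [-0.0195, 0.245], [-0.0564, 0.2445], [-0.0841, 0.2447], [-0.1059, 0.2444], [-0.1241, 0.2447]]
[ 91 275] front: y -1.6143 z 0.6759 | inner: x -0.2038 z 0.2238
[110 290] front: y -1.6186 z 0.7692 | inner: x -0.2037 z 0.1973
[124 320] front: y -1.2048 z 0.7334 | inner: x -0.2189 z 0.1607
[ 81 363] front: y -0.6657 z 0.5192 | inner: x -0.2767 z 0.162
[ 55 346] front: y -0.667 z 0.4795 | inner: x -0.2765 z 0.1956
[ 54 309] front: y -0.8267 z 0.4841 | inner: x -0.2495 z 0.2241
```

View pics/w5.png

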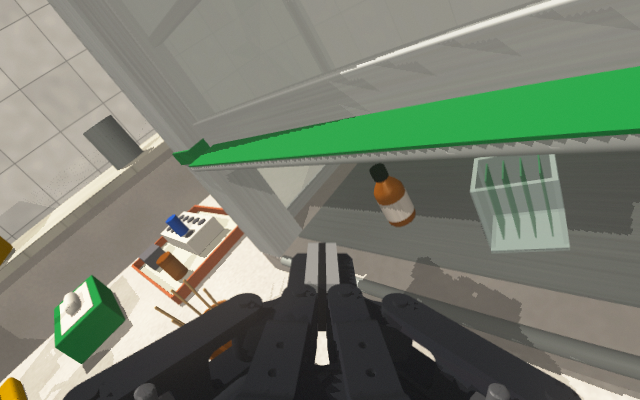

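```bash
python3 - <<'E'
from h import *
c=cap('wrist'); h=cv2.cvtColor(c['frame'],cv2.COLOR_RGB2HSV); m,b,l=green(c)
i=max(b,key=lambda q:q[1][4])[0]
for u in(240,280,330,400,480,560):
    v=np.where(l[:,u]==i)[0]; V=h[v,u,2].astype(int); print(u,v.max(),V[-6:], end=' ')
    br=v[V>.8*np.median(V)].max(); print('top edge z',vp(ray(c,float(u),br+.5),-.0495)[1:].round(4),'bot',vp(ray(c,float(u),v.max()+.5),-.0495)[2].round(4))
Ey=np.array([-.127,.992,0])
for u in range(172,204,3):
    v=np.where(l[:,u]==i)[0]
    for w in(v.min()-.5,v.max()+.5):
        f=vp(ray(c,float(u),w),-.033); r=ray(c,float(u),w); g=r[0]+r[1]*((O+.247*Ey-r[0])@Ey)/(r[1]@Ey)
        print(u,w,'F y %.3f z %.4f | I x %.3f z %.4f'%((f-O)@Ey,f[2],(g-O)@ex,g[2]),h[int(w+.5 if w<v.mean() else w-.5),u,2])
E
```

```text
240 162 [170 170 169 163 127  99] top edge z [0.1298 0.2474] bot 0.2453
280 158 [169 170 169 165 139  95] top edge z [0.0684 0.2466] bot 0.2457
330 154 [169 168 169 158 121  94] top edge z [0.014  0.2469] bot 0.2454
400 149 [170 169 160  95  96  98] top edge z [-0.0371  0.2467] bot 0.2449
480 143 [170 161 127  96  95  99] top edge z [-0.0767  0.2468] bot 0.2448
560 137 [170 163 100  95  96  94] top edge z [-0.1052  0.2466] bot 0.2448
172 153.5 F y 0.306 z 0.2591 | I x -0.050 z 0.2673 109
172 154.5 F y 0.310 z 0.2576 | I x -0.050 z 0.2664 109
175 151.5 F y 0.289 z 0.2611 | I x -0.045 z 0.2669 157
175 157.5 F y 0.308 z 0.2521 | I x -0.050 z 0.2614 100
178 151.5 F y 0.278 z 0.2602 | I x -0.042 z 0.2647 150
178 160.5 F y 0.306 z 0.2467 | I x -0.050 z 0.2564 94
181 150.5 F y 0.265 z 0.2607 | I x -0.039 z 0.2634 165
181 164.5 F y 0.308 z 0.2395 | I x -0.050 z 0.2505 94
184 149.5 F y 0.253 z 0.2612 | I x -0.035 z 0.2620 154
184 164.5 F y 0.297 z 0.2390 | I x -0.047 z 0.2481 96
187 149.5 F y 0.244 z 0.2603 | I x -0.032 z 0.2598 155
187 163.5 F y 0.283 z 0.2400 | I x -0.043 z 0.2467 93
190 147.5 F y 0.230 z 0.2621 | I x -0.027 z 0.2593 127
190 166.5 F y 0.281 z 0.2347 | I x -0.043 z 0.2415 98
193 146.5 F y 0.219 z 0.2625 | I x -0.023 z 0.2580 88
193 166.5 F y 0.271 z 0.2343 | I x -0.040 z 0.2391 96
196 143.5 F y 0.204 z 0.2653 | I x -0.018 z 0.2585 92
196 166.5 F y 0.260 z 0.2338 | I x -0.037 z 0.2367 100
199 140.5 F y 0.191 z 0.2679 | I x -0.012 z 0.2590 101
199 165.5 F y 0.248 z 0.2350 | I x -0.033 z 0.2352 99
202 138.5 F y 0.180 z 0.2693 | I x -0.007 z 0.2586 94
202 165.5 F y 0.239 z 0.2345 | I x -0.030 z 0.2327 96
```

Measured from here, the stripe top is at about 0.247 m and the band middle at about 0.2494 m. That is 2 mm low, so I'll go back under the lip along the same path and nudge it up.

{"api": "jog_arm", "payload": {"rows": [[1,0,0,-0.01,0,0,0],[1,0.003,0.004,-0.022,0,0,0],[1,0.008,0.012,-0.026,0,0,0],[1,0.02,0.029,-0.026,0,0,0],[1,0.034,0.049,-0.026,0,0,0],[1,0.048,0.069,-0.026,0,0,0],[1,0.06,0.086,-0.026,0,0,0],[1,0.068,0.097,-0.026,0,0,0],[1,0.072,0.103,-0.026,0,0,0],[1,0.072,0.103,-0.024,0,0,0],[1,0.072,0.103,-0.02,0,0,0],[1,0.072,0.103,-0.016,0,0,0],[1,0.072,0.103,-0.013,0,0,0],[1,0.072,0.103,-0.011,0,0,0],[1,0.072,0.103,-0.01,0,0,0],[1,0.072,0.103,-0.009,0,0,0],[1,0.072,0.103,-0.008,0,0,0],[1,0.072,0.103,-0.0075,0,0,0],[1,0.072,0.103,-0.0075,0,0,0]]}}

```text
time: 18.35
ee_pos: [0.547, 0.0786, 0.2185]
tcp_rot: [-0.424, 0.76, 0.166, 0.464]
ft_force: [0.5, 0.1, -1.3]
finger_gap: 0.001
gripper_force: 1.3
```

{"api": "jog_arm", "payload": {"rows": [[1,0,0,-0.003,0,0,0],[1,0,0,-0.008,0,0,0],[1,0,0,-0.014,0,0,0],[1,0,0,-0.018,0,0,0],[1,-0.004,-0.006,-0.018,0,0,0],[1,-0.012,-0.018,-0.018,0,0,0],[1,-0.022,-0.032,-0.018,0,0,0],[1,-0.034,-0.048,-0.018,0,0,0],[1,-0.046,-0.066,-0.018,0,0,0],[1,-0.058,-0.082,-0.018,0,0,0],[1,-0.066,-0.094,-0.012,0,0,0],[1,-0.07,-0.1,0,0,0,0],[1,-0.072,-0.103,0.008,0,0,0],[1,-0.072,-0.103,0.008,0,0,0],[1,-0.072,-0.103,0.008,0,0,0]]}}

```text
time: 19.85
ee_pos: [0.4749, -0.0238, 0.2268]
tcp_rot: [-0.424, 0.76, 0.167, 0.464]
ft_force: [0.7, -0.1, -0.0]
finger_gap: -0.001
gripper_force: 0.0
```

```bash
python3 - <<'E'
from h import *
st(); c=cap('wrist'); h=cv2.cvtColor(c['frame'],cv2.COLOR_RGB2HSV); m,b,l=green(c)
i=max(b,key=lambda q:q[1][4])[0]
for u in(240,330,480,560):
    v=np.where(l[:,u]==i)[0]; V=h[v,u,2].astype(int)
    print(vp(ray(c,float(u),v[V>.8*np.median(V)].max()+.5),-.0495)[1:].round(4))
s,t=cap('side'),cap('top')
# loose things unmoved? compare with first pictures around them
for n,cc,(y0,y1,x0,x1) in(('side',s,(205,265,200,242)),('side',s,(255,300,395,435)),('side',s,(150,200,280,370))):
    a=cv2.imread('pics/%s0.png'%n)[y0:y1,x0:x1,::-1].astype(int); print(np.abs(a-cc['frame'][y0:y1,x0:x1]).mean().round(1))
for n,cc in(('s',s),('t',t)):
    hh=cv2.cvtColor(cc['frame'],cv2.COLOR_RGB2HSV); h0=cv2.cvtColor(cv2.imread('pics/%s0.png'%('side' if n=='s' else 'top')),cv2.COLOR_BGR2HSV)
    for w in(h0,hh):
        mm=cv2.inRange(w,(5,150,60),(18,255,255)); k,_,stt,ce=cv2.connectedComponentsWithStats(mm); print(n,[ce[j].round(0).tolist() for j in range(1,k) if stt[j][4]>120])
E
```

```text
19.85 [ 0.4749 -0.0238  0.2268] [-0.424  0.76   0.167  0.464] F [ 0.7 -0.1 -0. ] q [ 1.427  0.776 -0.744  2.246 -1.089  0.984  0.594]
[0.128  0.2488]
[0.0126 0.2488]
[-0.0776  0.2487]
[-0.1059  0.2487]
25.2
19.3
17.6
s [[95.0, 162.0], [92.0, 186.0], [225.0, 243.0]]
s [[90.0, 161.0], [92.0, 186.0], [225.0, 243.0]]
t [[7.0, 243.0]]
t [[7.0, 236.0]]
```

The stripe top is now at about 0.2488 m against a band middle of about 0.249 m. The jar has not moved and nothing touches the arm, so I'm handing in.

```bash
python3 -c "
from h import *
print(workorder.finish_job())"
```

```text
the job is handed in; nothing more can be done
None
```

The sash stands with its green stripe level with the column bands, within about 1 mm by the wrist camera, and the arm is clear of it. The first push left it about 2 mm low, so I went back under the lip and nudged it up. The jar has not moved; I did not measure the rack, staining jar or dropper bottle at the end, but felt no unexpected contact. The job was handed in at about 20 s.

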